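Load test tiles into the kiln rack, second one held over its slot

TASK

Stand the narrow test tile from the wooden drying rack upright in the empty middle slot of the grey three-slot kiln rack, centred along the slot, lowering it right down between the pins before letting go. Then take the wide tile from the drying rack, carry it over the jar and cup, and hold it upright about 1 cm above the pin tips of the front slot (the one nearest the robot), centred and square with the slot, so that I can brush the slot clean; the wide tile must never touch the kiln rack, and you finish still holding it there. Do not disturb the tile already in the rear slot, the jar, the cup, the tub or the loose clay elephant.

Things in the scene. Friction and masses are not known exactly. Their poses are not given: they have to be found in the camera images.
- narrow_tile_center (a point): fired clay test tile, a flat upright plate 8 mm thick, 44 mm wide, 100 mm tall, about 65 g, with three fine ridges across both faces; the narrower of the two tiles that stand on edge in the drying rack, in either of its two slots. The point is its centre, 50 mm above its lower edge; own x = through the thickness (normal of the face), y = along the width, z = up.
- wide_tile_center (a point): fired clay test tile, a flat upright plate 8 mm thick, 70 mm wide, 100 mm tall, about 100 g, with three fine ridges across both faces; the wider of the two tiles that stand on edge in the drying rack, in either of its two slots. The point is its centre, 50 mm above its lower edge; own x = through the thickness (normal of the face), y = along the width, z = up.
- rear_tile_center (a point): fired clay test tile, a flat upright plate 8 mm thick, 70 mm wide, 100 mm tall, about 100 g, with three fine ridges across both faces; already standing in the rear slot of the kiln rack, where it must stay. The point is its centre, 50 mm above its lower edge; own x = through the thickness (normal of the face), y = along the width, z = up.
- drying_rack: fixed pale wooden rack on the robot's left: base 165 x 90 x 12 mm, two slots at own x = -37.5 and +37.5 mm, each between four 8 mm wooden pins (tips 52 mm above the table) like those of the kiln rack. Origin at the centre of the underside, z up.
- kiln_rack: fixed stone-grey rack with steel pins on the robot's right: base 230 x 90 x 12 mm; slots at own x = -70 (front, nearest the robot), 0, +70 mm. Each slot lies between four 8 mm upright pins, centres 9 mm to either side across it (10 mm gap for the 8 mm tile) and 11 mm to either side along it, round tips 40 mm above the base. Origin at the centre of the underside, z up.
- kiln_front_slot (a point): point on the floor of the front slot of the kiln rack (on the base board, 12 mm above the table), midway between its four pins. The pin tips are 40 mm above this point. Axes: x = across the slot (the direction of a seated tile's thickness), y = along the slot, z = up. The slot nearest the robot; empty, and it stays so. A tile whose lower edge is 10 mm above the pin tips has its centre 100 mm above this point.
- kiln_middle_slot (a point): point on the floor of the middle slot of the kiln rack (on the base board, 12 mm above the table), midway between its four pins. The pin tips are 40 mm above this point. Axes: x = across the slot (the direction of a seated tile's thickness), y = along the slot, z = up. Empty at the start; a seated tile's centre is 50 mm above this point.
- kiln_rear_slot (a point): point on the floor of the rear slot of the kiln rack (on the base board, 12 mm above the table), midway between its four pins. The pin tips are 40 mm above this point. Axes: x = across the slot (the direction of a seated tile's thickness), y = along the slot, z = up. Holds the third tile.
- glaze_jar: glaze jar with a dark ribbed screw lid, 51 mm across, 60 mm tall; a bystander between or beside the racks; leave it where it stands. Origin at the centre of its underside.
- bisque_cup: unglazed clay cup with one painted band, 67 mm across, 61 mm tall; a bystander between or beside the racks; leave it where it stands. Origin at the centre of its underside.
- slip_tub: square clear tub with a pink brush in it, about 99 x 155 x 70 mm; a bystander between or beside the racks; leave it where it stands. Origin at the centre of its underside.
- clay_elephant: flat grey clay elephant pendant, 51 x 68 x 7 mm, lying on the table to the right of the kiln rack; a bystander between or beside the racks; leave it where it stands. Origin at the centre of its underside.
Things that resemble listed ones, but are neither listed nor needed, are in the scene too. Leave any red or yellow look-alike of the part that bears wide_tile_center alone.

How it is judged (in metres and radians):
On the way, in this order (a step that is already met when the one before it is completed fails the run):
1. the narrow tile, held in the fingers, is down between the pins of the middle slot, less than 15 mm above the board (x of narrow_tile_center in the frame of kiln_middle_slot between -0.006 and 0.006 m and y of narrow_tile_center in the frame of kiln_middle_slot between -0.009 and 0.009 m and angle between narrow_tile_center's own z axis and vertical below 0.12 rad and angle between the x axis of narrow_tile_center and the x axis of kiln_middle_slot, either way round below 0.2 rad and z of narrow_tile_center in the frame of kiln_middle_slot below 0.065 m and contact force between the fingers and narrow_tile above 0.3 N), for 0.05 s.
2. the narrow tile stands released in the middle slot (x of narrow_tile_center in the frame of kiln_middle_slot between -0.006 and 0.006 m and y of narrow_tile_center in the frame of kiln_middle_slot between -0.009 and 0.009 m and angle between narrow_tile_center's own z axis and vertical below 0.12 rad and angle between the x axis of narrow_tile_center and the x axis of kiln_middle_slot, either way round below 0.2 rad and z of narrow_tile_center in the frame of kiln_middle_slot below 0.054 m and contact force between the fingers and narrow_tile below 0.05 N and linear speed of narrow_tile below 0.02 m/s), for 0.2 s.
3. the wide tile is held, its lower edge lifted clear of the drying rack's pins (height (world z) of wide_tile_center above 0.107 m and contact force between the fingers and wide_tile above 1 N), for 0.1 s.
At the end, for the whole second after the job is handed in: Wide tile held still, upright and square (0.1 rad), lower edge 3-25 mm above the front pin tips, within 5 mm across and 8 mm along the slot, touching no rack. Narrow tile released, upright, down in the middle slot within 6 mm across, 9 mm along. Third tile still in the rear slot (all of step 2 and x of wide_tile_center in the frame of kiln_front_slot between -0.005 and 0.005 m and y of wide_tile_center in the frame of kiln_front_slot between -0.008 and 0.008 m and z of wide_tile_center in the frame of kiln_front_slot between 0.093 and 0.115 m and angle between wide_tile_center's own z axis and vertical below 0.1 rad and angle between the x axis of wide_tile_center and the x axis of kiln_front_slot, either way round below 0.1 rad and contact force between the fingers and wide_tile above 1 N and contact force between wide_tile and kiln_rack below 0.05 N and linear speed of wide_tile below 0.02 m/s and contact force between wide_tile and narrow_tile below 0.05 N and z of rear_tile_center in the frame of kiln_rear_slot below 0.054 m and angle between rear_tile_center's own z axis and vertical below 0.12 rad and horizontal distance between rear_tile_center and kiln_rear_slot below 0.018 m); the arm keeps its last pose, push and grip.
It fails at once if the wide tile touches the kiln rack (contact force between wide_tile and kiln_rack above 0.3 N).
It fails at once if the tile in the rear slot is shifted by more than 12 mm (distance of rear_tile_center from where it was at the start of the episode above 0.012 m).
It fails at once if the jar, cup, tub or elephant is moved by more than 15 mm (distance of any of glaze_jar, bisque_cup, slip_tub, clay_elephant from where it was at the start of the episode above 0.015 m).
It also fails if it takes over 70 s, if anything falls off the work surface, if the arm or the gripper's body presses on something with over 40 N, if the wrist force passes 120 N, or if a joint passes its speed limit or range.

ROBOT

A 6-joint arm with a two-finger parallel gripper is mounted at the origin on a cart in front of the work surface, level with it; the furniture and walls round the work are solid. World frame = base frame: x ahead of the robot, y to its left, z up, the work surface at z = 0. Lengths are in m, angles in degrees, forces in N, time in s.
With the tool pointing down it reaches from about 0.25 to 0.725 m from the base axis. Payload 9.7 kg.
Tool frame: the origin (TCP) lies midway between the tips of the shut fingers; the grasp point (between the pads) lies 19 mm behind it (r.grip_point_offset is the distance from the TCP to the grasp point, in m); z points along the fingers, y is the line along which they close (so a half turn about z gives the same grasp; the last joint's range is limited). The gripper opens to 85 mm and grips with 20 to 120 N. Pads are 22 mm wide; open, the fingers measure 114 mm over their backs; the gripper's body (76 mm by 85 mm) begins 54 mm behind the grasp point. The pads swing forward as they close: fully open they stand 13 mm farther back than shut.
Start: joints at [0, 4.979, 10.078, 95.1, 0, 90], TCP at [0.55, -0, 0.231] pointing down, gripper open.
Joint ranges: [-179.16, 179.16], [-48.56, 103.87], [-65.8, 70.77], [-126.05, 130.52], [-82.76, 87.17], [-180, 180]. Speed limits (degrees/s): [127.2, 127.2, 147.25, 180, 180, 180].

INTERFACE

Orientations are given as a 3x3 rotation matrix whose columns are the frame's x, y, z axes.
In Python, from plant import r gives the robot as it stands.
- The arm moves only by the shell command python3 -m inch 'ROWS'. ROWS is JSON, one flat list of numbers, 7 for each row, row after row: the opening, from 0 (shut) to 1 (fully open), then the shift along the tool's x, y, z in m, then the turn, a rotation vector about the tool's x, y, z in rad. A call has 1 to 8 rows; each row is the pose to reach, as a shift and turn from the pose commanded when the call began, along the tool's axes at that moment; what a row does not reach only later rows make up. A row lasts 1/10 s, in which the tool goes at most 50 mm and 8.59 degrees, less where a joint would pass 70% of its speed; a pose out of reach is approached as far as the arm can. A call with a gripper value outside its range is refused whole. The fingers move at their own pace and stop on an object; the grip force is fixed at half the most. Time passes only in rows, so rows that repeat a pose let the fingers close. It gives the time, the measured TCP pose, the force, the opening and the grip force at its end, in the units of the state.
- r.read_state(): the state, without advancing time (a new reading comes with each control period).
- r.capture(name): name is "scene" or "side" or "wrist"; returns a dict with "color" (420x560x3 uint8, red, green, blue), "range_z" (420x560 float32, m along the optical axis (not along the pixel's ray), 0 where there is no reading), "camera_matrix" (3x3 intrinsics, pixels), "R" (3x3) and "t" (3): a world point X has camera coordinates R X + t. Camera axes: x right, y down, z forward; pixel columns grow to the right and rows downward; lengths in m; the calibration is good to about 2 mm. A picture is of the moment at which its call begins.
- r.finish_job(): hands the job in; it is judged then, once.
The state is a dict: "clock": time; "joints": joint angles; "dq": joint speeds; "tau": joint torques, N m; "position": TCP position; "ee_rot": TCP orientation; "contact_force": force on the tool from outside, world axes, zero at the start; "wrist_torque": the same for the moment, N m; "gripper_width": finger opening in m; "gripper_force": force on a finger pad.
Only numpy, scipy, OpenCV 4.12 (cv2) and the standard library are available. Lean on these libraries where they do the work, as an engineer would, in place of code of your own. Each camera call takes 0.05 s, during which the arm holds its last target. There are 200 camera calls.

## Working session

There is one attempt and no reset: what is moved stays moved. The work goes in short steps, Python scripts to look and compute and a shell command to move; the robot and the scene stay as the last step left them, time stands still between calls to the robot, and variables do not carry over. Pictures are saved under pics/ and viewed, at most 10 in all, crops included, and the job is handed in when it is done.

```bash
ls; mkdir -p pics; cat > h.py <<'E'
import numpy as np, cv2
from plant import r
def cap(n):
    c=r.capture(n); np.savez('last_%s.npz'%n,**c); return c
def pts(c):
    K,R,t=map(np.array,(c["camera_matrix"],c["R"],c["t"])); z=c["range_z"]
    v,u=np.indices(z.shape)
    P=np.stack([(u-K[0,2])/K[0,0]*z,(v-K[1,2])/K[1,1]*z,z],-1)
    W=(P-t)@R; W[z==0]=np.nan; return W
def save(img,n): cv2.imwrite('pics/'+n,cv2.cvtColor(img,cv2.COLOR_RGB2BGR))
E
python3 - <<'E'
from h import *
a=cap("scene");b=cap("side")
save(a["color"],"scene.png");save(b["color"],"side.png")
for c in(a,b): print(-np.array(c["R"]).T@c["t"], np.array(c["R"]).round(2).tolist())
s=r.read_state();print(s["ee_rot"],s["position"],s["gripper_width"])
E
```

```text
pics
[-0.18530238 -0.43212638  0.92374641] [[0.45, -0.9, 0.0], [-0.63, -0.32, -0.71], [0.64, 0.31, -0.7]]
[0.54426985 1.2675761  0.86201753] [[-1.0, -0.02, 0.0], [-0.01, 0.51, -0.86], [0.02, -0.86, -0.51]]
[[ 5.46463434e-05  9.99999371e-01 -1.12016172e-03]
 [ 9.99999998e-01 -5.46353221e-05  9.86962899e-06]
 [ 9.80842239e-06 -1.12016226e-03 -9.99999373e-01]] [ 5.49828208e-01 -4.03811352e-06  2.30659120e-01] 0.08570010126731695
```

View pics/scene.png

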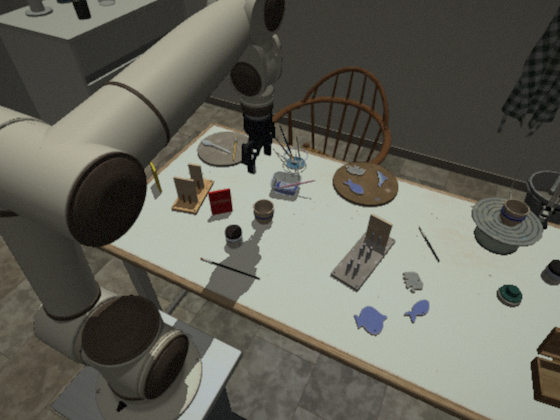

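View pics/side.png

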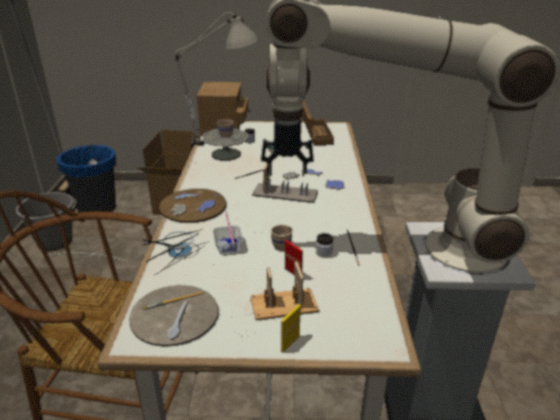

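Scene view: the drying rack is at (193,195), with a tile in its near slot at (186,190) and one in its far slot at (196,175). The look-alikes are the red tile (221,201) and the yellow tile (155,178), which I won't touch. The kiln rack is at (365,258) with its rear tile at (379,233); the jar is at (234,235), the cup at (263,211) and the elephant at (412,281). Next I'll measure in the point cloud.

```bash
cat > topo.py <<'E'
from h import *
W=[];C=[]
for n in("scene","side"):
    c=dict(np.load('last_%s.npz'%n)); p=pts(c); W.append(p.reshape(-1,3));C.append(c["color"].reshape(-1,3))
P=np.vstack(W);C=np.vstack(C);ok=np.isfinite(P).all(1);P=P[ok];C=C[ok]
# top view: x up 0.2..0.8, y left 0.45..-0.35 ; 1mm/px
m=(P[:,2]>-.02)&(P[:,2]<.16)&(P[:,0]>.2)&(P[:,0]<.75)&(P[:,1]>-.35)&(P[:,1]<.44); P=P[m];C=C[m]
o=np.argsort(P[:,2]);P=P[o];C=C[o]
im=np.zeros((550,790,3),np.uint8)
u=((.44-P[:,1])*1000).astype(int);v=((.75-P[:,0])*1000).astype(int)
for a,b,q in zip(u,v,C): cv2.circle(im,(int(a),int(b)),1,tuple(map(int,q)),-1)
save(im,"top.png"); np.savez('cloud.npz',P=P,C=C)
for lab,lo,hi in(("z>85",.085,.13),("z 40-80",.03,.08)):
    k=np.zeros(im.shape[:2],np.uint8); s=(P[:,2]>lo)&(P[:,2]<hi); k[v[s].clip(0,549),u[s].clip(0,789)]=255
    k=cv2.morphologyEx(k,cv2.MORPH_CLOSE,np.ones((7,7)))
    n,L,st,ce=cv2.connectedComponentsWithStats(k)
    for i in range(1,n):
        if st[i,4]>25:
            yx=np.argwhere(L==i); rc=cv2.minAreaRect(yx[:,::-1].astype(np.float32))
            print(lab,'x %.3f y %.3f'%(.75-rc[0][1]/1e3,.44-rc[0][0]/1e3),np.round(rc[1]),round(rc[2],1),'rgb',C[(L[v.clip(0,549),u.clip(0,789)]==i)&s].mean(0).round())
E
python3 topo.py
```

```text
z>85 x 0.630 y -0.328 [44. 16.] 7.6 rgb [93. 84. 70.]
z>85 x 0.589 y 0.280 [16. 46.] 77.9 rgb [113. 102.  84.]
z>85 x 0.534 y 0.412 [73. 13.] 37.1 rgb [134. 114.  32.]
z>85 x 0.530 y 0.142 [18. 74.] 47.6 rgb [103.  28.  25.]
z>85 x 0.514 y 0.269 [18. 75.] 77.5 rgb [103.  88.  70.]
z 40-80 x 0.713 y -0.014 [151.  75.] 0.0 rgb [128. 121. 124.]
z 40-80 x 0.746 y -0.090 [8. 8.] 90.0 rgb [179. 166. 159.]
z 40-80 x 0.626 y -0.330 [40. 19.] 21.0 rgb [68. 62. 53.]
z 40-80 x 0.590 y 0.280 [47. 30.] 0.0 rgb [83. 70. 54.]
z 40-80 x 0.564 y 0.003 [71. 71.] 77.7 rgb [86. 77. 66.]
z 40-80 x 0.571 y -0.329 [13. 12.] 49.4 rgb [96. 94. 91.]
z 40-80 x 0.556 y -0.344 [30. 10.] 90.0 rgb [106. 104.  99.]
z 40-80 x 0.533 y 0.414 [76. 14.] 41.8 rgb [82. 70. 27.]
z 40-80 x 0.530 y 0.142 [19. 75.] 45.9 rgb [78. 31. 26.]
z 40-80 x 0.551 y -0.325 [16.  9.] -0.0 rgb [90. 87. 84.]
z 40-80 x 0.515 y 0.268 [32. 72.] 75.5 rgb [76. 64. 49.]
z 40-80 x 0.491 y -0.312 [29. 12.] 87.7 rgb [91. 89. 86.]
z 40-80 x 0.487 y -0.333 [29. 11.] 90.0 rgb [101. 100.  96.]
z 40-80 x 0.435 y 0.037 [56. 54.] 84.3 rgb [58. 55. 53.]
```

View pics/top.png

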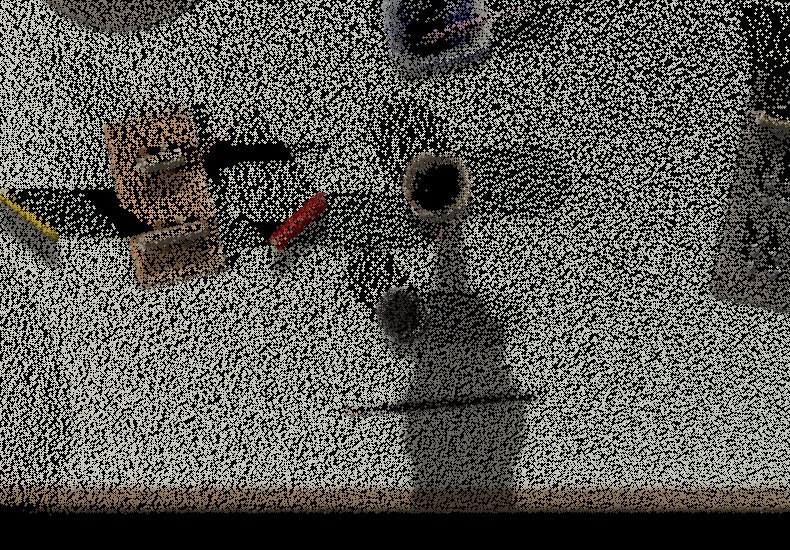

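The top view agrees. The narrow tile is at (160,162) px, world about (0.589, 0.280). The wide tile is at (172,236) px, about (0.514, 0.269). Both are yawed about 12°, and the red (298,220) and yellow (30,215) tiles stand apart. The kiln rack runs off the right edge, so I'll extend the window and fit both racks.

```bash
cat > rack.py <<'E'
from h import *
W=[];C=[];S=[]
for i,n in enumerate(("scene","side")):
    c=dict(np.load('last_%s.npz'%n)); p=pts(c).reshape(-1,3); W.append(p);C.append(c["color"].reshape(-1,3));S.append(np.full(len(p),i))
P=np.vstack(W);C=np.vstack(C).astype(int);S=np.hstack(S)
def box(m): return P[m][:,:2]
def rect(q): 
    rc=cv2.minAreaRect((q*1000).astype(np.float32)); return np.round(rc[0],1),np.round(rc[1],1),round(rc[2],1)
for nm,x0,x1,y0,y1 in(("kiln",.38,.72,-.50,-.20),("dry",.42,.68,.19,.36)):
  R=(P[:,0]>x0)&(P[:,0]<x1)&(P[:,1]>y0)&(P[:,1]<y1)
  b=R&(P[:,2]>.008)&(P[:,2]<.017)
  for i in(0,1):
    k=np.zeros((700,1000),np.uint8); q=box(b&(S==i))
    k[((q[:,0])*1000).astype(int),((q[:,1]+.5)*1000).astype(int)]=255
    k=cv2.morphologyEx(k,cv2.MORPH_CLOSE,np.ones((9,9)));k=cv2.morphologyEx(k,cv2.MORPH_OPEN,np.ones((5,5)))
    n,L,st,ce=cv2.connectedComponentsWithStats(k); j=1+st[1:,4].argmax(); a=np.argwhere(L==j)/1000.-[0,.5]
    print(nm,i,"base",rect(a))
  for lo,hi in((.09,.112),(.035,.056)):
   for i in(0,1):
    q=P[R&(P[:,2]>lo)&(P[:,2]<hi)&(S==i)]
    k=np.zeros((700,1000),np.uint8);k[((q[:,0])*1000).astype(int),((q[:,1]+.5)*1000).astype(int)]=255
    k=cv2.dilate(k,np.ones((4,4)));n,L,st,ce=cv2.connectedComponentsWithStats(k)
    l=L[((q[:,0])*1000).astype(int),((q[:,1]+.5)*1000).astype(int)]
    for j in range(1,n):
      if (l==j).sum()>6: print(nm,i,lo,(l==j).sum(),rect(q[l==j][:,:2]),q[l==j].mean(0).round(4),q[l==j][:,2].max().round(3))
E
python3 rack.py
```

```text
kiln 0 base (array([ 554.3, -339.1]), array([ 89.8, 228.2]), 77.8)Traceback (most recent call last):
  File "rack.py", line 14, in <module>
    k[((q[:,0])*1000).astype(int),((q[:,1]+.5)*1000).astype(int)]=255
    ~^^^^^^^^^^^^^^^^^^^^^^^^^^^^^^^^^^^^^^^^^^^^^^^^^^^^^^^^^^^^
IndexError: index 711 is out of bounds for axis 0 with size 700
```

```bash
sed -i 's/(700,1000)/(760,1000)/' rack.py; python3 rack.py
```

```text
kiln 0 base (array([ 554.3, -339.1]), array([ 89.8, 228.2]), 77.8)
kiln 1 base (array([ 558.4, -335. ]), array([ 93. , 224.5]), 77.7)
kiln 0 0.09 154 (array([ 623.5, -351. ]), array([69.9, 12.5]), 78.1) [ 0.6224 -0.352   0.1027] 0.112
kiln 1 0.09 11 (array([ 629.3, -337.4]), array([20.7,  3.6]), 72.4) [ 0.6291 -0.3384  0.0993] 0.112
kiln 1 0.09 10 (array([ 633.7, -318.5]), array([ 7.3, 10.5]), 3.1) [ 0.6351 -0.3193  0.1014] 0.111
kiln 0 0.035 13 (array([ 475. , -332.9]), array([4.8, 7.2]), 15.5) [ 0.4749 -0.3327  0.0433] 0.051
kiln 0 0.035 12 (array([ 481.1, -311.7]), array([5.8, 9.5]), 82.8) [ 0.4805 -0.3115  0.0444] 0.05
kiln 0 0.035 13 (array([ 492.6, -335.8]), array([6. , 5.9]), 61.3) [ 0.4923 -0.3363  0.0447] 0.053
kiln 0 0.035 13 (array([ 496.9, -314.9]), array([6.9, 6.3]), 72.7) [ 0.4966 -0.3148  0.0451] 0.05
kiln 0 0.035 13 (array([ 543., -348.]), array([5.5, 6.3]), 48.7) [ 0.5427 -0.3472  0.0442] 0.051
kiln 0 0.035 13 (array([ 546.8, -326. ]), array([9.4, 7.7]), 10.8) [ 0.5483 -0.3256  0.0441] 0.051
kiln 0 0.035 12 (array([ 562.5, -350.8]), array([6.5, 8.1]), 83.6) [ 0.5606 
[... 2318 characters left out ...]
y([8.8, 7. ]), 13.3) [0.5115 0.2989 0.0446] 0.056
dry 1 0.035 7 (array([517.4, 289.1]), array([0.4, 4.5]), 0.3) [0.5174 0.2886 0.0469] 0.056
dry 1 0.035 26 (array([523.6, 279.2]), array([8.8, 7.9]), 88.2) [0.5235 0.2801 0.0451] 0.055
dry 1 0.035 26 (array([528.7, 258.5]), array([8. , 9.8]), 0.1) [0.5289 0.2582 0.0457] 0.056
dry 1 0.035 40 (array([584.9, 295.6]), array([14.7,  7.6]), 38.8) [0.5842 0.2958 0.0458] 0.056
dry 1 0.035 10 (array([582.8, 272.8]), array([2.6, 3.5]), 1.8) [0.583  0.2729 0.0477] 0.054
dry 1 0.035 27 (array([597.4, 294. ]), array([13.9,  6.8]), 76.2) [0.5972 0.2961 0.0455] 0.056
dry 1 0.035 22 (array([601. , 275.6]), array([8.2, 6.8]), 12.5) [0.6012 0.2762 0.0465] 0.054
```

Kiln rack yaw is about -12.2° and its centre is about (0.556, -0.338). Drying rack yaw is about +12.2°. I'll go above the narrow tile and take a wrist look.

```bash
python3 -m inch '[0.5,0.048,0.006,0,0,0,-0.1, 0.5,0.096,0.013,0,0,0,-0.213, 0.5,0.144,0.019,0,0,0,-0.213, 0.5,0.192,0.026,0,0,0,-0.213, 0.5,0.24,0.032,0,0,0,-0.213, 0.5,0.281,0.038,0,0,0,-0.213, 0.5,0.281,0.038,0,0,0,-0.213, 0.5,0.281,0.038,0,0,0,-0.213]'
python3 - <<'E'
from h import *
c=cap("wrist"); save(c["color"],"w1.png"); print(r.read_state()["position"],r.read_state()["ee_rot"]); print(-c["R"].T@c["t"])
E
```

```text
clock: 0.9
position: [0.5877, 0.2818, 0.2302]
ee_rot: [[-0.213, 0.977, -0.002], [0.977, 0.213, -0.001], [-0.001, -0.002, -1.0]]
contact_force: [-0.8, -0.2, -0.1]
gripper_width: 0.0427
gripper_force: 0.0
[0.58782876 0.28081246 0.23069476] [[-2.11800199e-01  9.77312489e-01 -9.86951082e-04]
 [ 9.77312866e-01  2.11799563e-01 -7.11588299e-04]
 [-4.86408325e-04 -1.11527453e-03 -9.99999260e-01]]
[0.57382182 0.34453012 0.37313914]
```

View pics/w1.png

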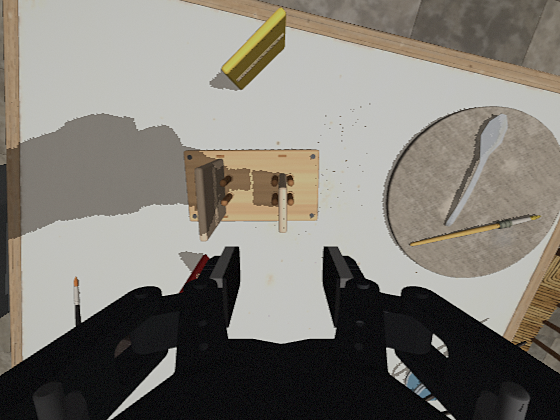

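Wrist view: the narrow tile's top edge is at about (283,205), centred between the fingers (which are at 240 and 323). The wide tile is at (208,200), the yellow one at (255,50), and the red one is behind the finger at (200,268). I'll refine both tiles from this view.

```bash
cat > tops.py <<'E'
from h import *
import sys
c=dict(np.load('last_wrist.npz')); P=pts(c)
def top(x,y,rad=.06,lo=.100,hi=.122):
    m=(P[...,2]>lo)&(P[...,2]<hi)&(np.hypot(P[...,0]-x,P[...,1]-y)<rad); m[260:]=False
    q=P[m]; rc=cv2.minAreaRect((q[:,:2]*1000).astype(np.float32)); px=np.argwhere(m).mean(0)
    print(len(q),'z',q[:,2].max().round(4),'rect',np.round(rc[0],1),np.round(rc[1],1),round(rc[2],1),'px',px.round())
a=list(map(float,sys.argv[1:]))
top(a[0],a[1],.035); 
if len(a)>2: top(a[2],a[3],.045)
E
python3 tops.py .588 .281 .5145 .267
```

```text
420 z 0.1143 rect [589.2 277.8] [ 7.5 43.4] 12.3 px [209. 282.]
831 z 0.1141 rect [515.1 266. ] [ 8.7 69.6] 12.3 px [203. 202.]
```

```bash
python3 -m inch '[0.5,-0.003,0.001,0.045,0,0,0, 0.5,-0.003,0.001,0.09,0,0,0, 0.5,-0.003,0.001,0.13,0,0,0, 0.5,-0.003,0.001,0.162,0,0,0, 0.5,-0.003,0.001,0.162,0,0,0, 0,-0.003,0.001,0.162,0,0,0, 0,-0.003,0.001,0.162,0,0,0, 0,-0.003,0.001,0.162,0,0,0]' && python3 -m inch '[0,0,0,0,0,0,0, 0,0,0,0,0,0,0, 0,0,0,-0.02,0,0,0, 0,0,0,-0.06,0,0,0, 0,0,0,-0.1,0,0,0, 0,0,0,-0.13,0,0,0, 0,0,0,-0.13,0,0,0]'
```

```text
clock: 1.75
position: [0.5907, 0.2784, 0.0723]
ee_rot: [[-0.211, 0.977, 0.003], [0.977, 0.211, 0.001], [0.001, 0.004, -1.0]]
contact_force: [-1.8, -1.8, 7.6]
gripper_width: 0.0076
gripper_force: 59.3
clock: 2.45
position: [0.5913, 0.279, 0.2064]
ee_rot: [[-0.211, 0.977, 0.009], [0.977, 0.211, 0.004], [0.002, 0.01, -1.0]]
contact_force: [1.1, -0.6, -0.4]
gripper_width: 0.007
gripper_force: 58.8
```

```bash
python3 -m inch '[0,-0.04,-0.011,0,0,0,0.06, 0,-0.088,-0.024,0,0,0,0.12, 0,-0.136,-0.037,0,0,0,0.18, 0,-0.184,-0.05,0,0,0,0.24, 0,-0.232,-0.063,0,0,0,0.3, 0,-0.28,-0.077,0,0,0,0.36, 0,-0.328,-0.09,0,0,0,0.426, 0,-0.375,-0.103,0,0,0,0.426]'
cat > go.py <<'E'
# world delta from measured TCP to target x y z -> tool shift
from h import *
import sys
s=r.read_state();R=np.array(s["ee_rot"]);t=np.array(list(map(float,sys.argv[1:4])))
print('tool shift',(R.T@(t-s["position"])).round(4),'yaw',np.degrees(np.arctan2(R[1,1],R[0,1])).round(2),'pos',np.round(s["position"],4),'zt',R[:,2].round(4),'F',np.round(s["contact_force"],1),'w',s["gripper_width"],'gf',s["gripper_force"],'t',s["clock"],'j',np.round(s["joints"],0))
E
python3 go.py .557 -.338 .206
```

```text
clock: 3.25
position: [0.5679, -0.1121, 0.2001]
ee_rot: [[0.214, 0.977, 0.002], [0.977, -0.214, -0.0], [0.0, 0.002, -1.0]]
contact_force: [0.8, 1.0, -0.2]
gripper_width: 0.0074
gripper_force: 58.8
tool shift [-0.223   0.0376 -0.0059] yaw -12.33 pos [ 0.5679 -0.1121  0.2001] zt [ 1.6e-03 -3.0e-04 -1.0e+00] F [ 0.8  1.  -0.2] w 0.0073982724558498735 gf 58.82130324840546 t 3.25 j [-11.   8.  10.  92.  -0.  91.]
```

```bash
python3 -m inch '[0,-0.047,0.008,0,0,0,0, 0,-0.094,0.016,0,0,0,0, 0,-0.141,0.024,0,0,0,0, 0,-0.19,0.032,0,0,0,0, 0,-0.223,0.037,0,0,0,0, 0,-0.223,0.037,0,0,0,0, 0,-0.223,0.037,0,0,0,0, 0,-0.223,0.037,0,0,0,0]'
python3 go.py .557 -.338 .2
python3 - <<'E'
from h import *
c=cap("wrist"); save(c["color"],"w2.png")
E
```

```text
clock: 4.05
position: [0.5574, -0.335, 0.1997]
ee_rot: [[0.211, 0.978, 0.0], [0.978, -0.211, 0.0], [0.0, 0.0, -1.0]]
contact_force: [0.6, 0.3, 0.3]
gripper_width: 0.0075
gripper_force: 58.8
tool shift [-0.003   0.0002 -0.0003] yaw -12.16 pos [ 0.5574 -0.335   0.1997] zt [ 4.e-04  0.e+00 -1.e+00] F [0.6 0.3 0.3] w 0.007488212301873183 gf 58.78462314605713 t 4.05 j [-31.  19.  23.  94.   0.  71.]
```

View pics/w2.png

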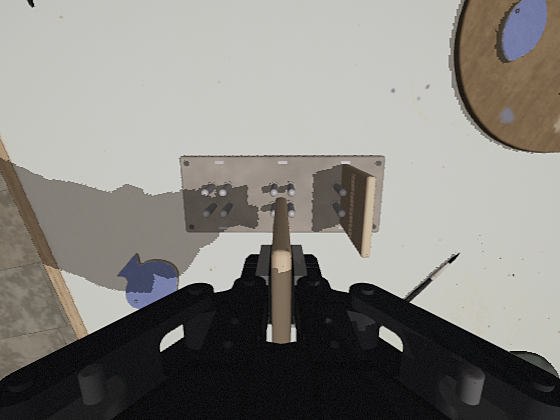

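Wrist view: the held tile's lower end is at (282,200), right over the middle slot's pins at (275-292, 188-212). The rear tile is at (360,210) and the front-slot pins are at (205-226, 190-212). I'll measure the pins, base and held tile in this same camera.

```bash
cat > kiln.py <<'E'
from h import *
c=dict(np.load('last_wrist.npz')); P=pts(c); s=r.read_state(); R=np.array(s["ee_rot"]); p0=np.array(s["position"])
reg=(np.abs(P[...,0]-.555)<.14)&(np.abs(P[...,1]+.338)<.09)
b=reg&(P[...,2]>.006)&(P[...,2]<.018)
b=cv2.morphologyEx(b.astype(np.uint8),cv2.MORPH_OPEN,np.ones((5,5)))>0
rc=cv2.minAreaRect((P[b][:,:2]*1000).astype(np.float32)); print('base',rc)
pm=(reg&(P[...,2]>.042)&(P[...,2]<.060)).astype(np.uint8)
n,L,st,ce=cv2.connectedComponentsWithStats(pm)
for i in range(1,n):
    if st[i,4]>5: print('pin',st[i,4],np.round(P[L==i].mean(0),4),ce[i].round())
T=(P-p0)@R  # tool frame
m=(np.abs(T[...,1])<.012)&(np.abs(T[...,0])<.03)&(T[...,2]>.008)&(T[...,2]<.07)
q=T[m]; print('held tool-frame n',len(q),'x',np.percentile(q[:,0],[1,50,99]).round(4),'y',np.percentile(q[:,1],[1,10,50,90,99]).round(4),'z',q[:,2].min().round(4),q[:,2].max().round(4))
for z0 in(.01,.03,.05):
    k=q[np.abs(q[:,2]-z0)<.008]; 
    if len(k): print(z0,k.mean(0).round(4),np.percentile(k[:,1],[2,98]).round(4))
E
python3 kiln.py
```

```text
base ((557.434814453125, -340.4129943847656), (89.78158569335938, 230.39732360839844), 77.89051818847656)
pin 404 [ 0.6212 -0.35    0.0508] [345. 199.]
pin 65 [ 0.4838 -0.3124  0.0495] [205. 192.]
pin 60 [ 0.5011 -0.316   0.05  ] [222. 192.]
pin 54 [ 0.5512 -0.3268  0.0503] [273. 192.]
pin 57 [ 0.5686 -0.3305  0.0505] [291. 192.]
pin 64 [ 0.4791 -0.3337  0.0493] [206. 213.]
pin 57 [ 0.4966 -0.3374  0.0498] [223. 213.]
pin 31 [ 0.5452 -0.3475  0.05  ] [272. 212.]
pin 56 [ 0.5642 -0.3517  0.0496] [291. 212.]
held tool-frame n 247 x [0.0186 0.0207 0.0212] y [-0.0042 -0.0034 -0.0005  0.0028  0.0035] z 0.008 0.0579
0.01 [ 0.0206 -0.0003  0.0128] [-0.0038  0.0034]
0.03 [ 0.0205 -0.0005  0.0295] [-0.0041  0.0032]
0.05 [ 0.0205 -0.0003  0.0497] [-0.004   0.0035]
```

```bash
python3 -m inch '[0,-0.003,0.0015,0.02,0,0,0, 0,-0.003,0.0015,0.045,0,0,0, 0,-0.003,0.0015,0.07,0,0,0, 0,-0.003,0.0015,0.07,0,0,0, 0,-0.003,0.0015,0.07,0,0,0, 0,-0.003,0.0015,0.07,0,0,0]'
python3 - <<'E'
from h import *
c=cap("wrist"); save(c["color"][100:320,120:440].repeat(2,0).repeat(2,1),"w3.png")
E
python3 kiln.py; python3 go.py .5574 -.3398 .07
```

```text
clock: 4.7
position: [0.5588, -0.3389, 0.1314]
ee_rot: [[0.211, 0.978, 0.002], [0.978, -0.211, -0.001], [-0.001, 0.002, -1.0]]
contact_force: [0.3, -0.8, -1.1]
gripper_width: 0.007
gripper_force: 58.8
base ((557.5630493164062, -339.81134033203125), (89.3906478881836, 228.85101318359375), 77.88025665283203)
pin 772 [ 0.6215 -0.3497  0.0509] [361. 213.]
pin 107 [ 0.484  -0.3124  0.0494] [180. 204.]
pin 108 [ 0.5014 -0.3161  0.0495] [203. 204.]
pin 95 [ 0.5515 -0.3266  0.0499] [268. 204.]
pin 90 [ 0.5689 -0.3304  0.0503] [291. 204.]
pin 109 [ 0.4794 -0.3337  0.0491] [183. 230.]
pin 106 [ 0.4968 -0.3374  0.0492] [205. 230.]
pin 82 [ 0.5465 -0.3478  0.05  ] [268. 230.]
pin 71 [ 0.5652 -0.3518  0.0496] [292. 230.]
held tool-frame n 248 x [0.019  0.0211 0.0217] y [-0.0043 -0.0034 -0.0005  0.0028  0.0035] z 0.0082 0.0577
0.01 [ 0.0209 -0.0003  0.0127] [-0.0041  0.0034]
0.03 [ 0.021  -0.0005  0.0296] [-0.0042  0.0032]
0.05 [ 0.021  -0.0003  0.0495] [-0.004   0.0034]
tool shift [-0.001  -0.0014  0.0614] yaw -12.17 pos [ 0.5588 -0.3391  0.1314] zt [ 0.0023 -0.0014 -1.    ] F [-0.2  0.1  0.4] w 0.007087622299425704 gf 58.76978158950806 t 4.75 j [-31.  18.  15.  86.  -0.  71.]
```

View pics/w3.png

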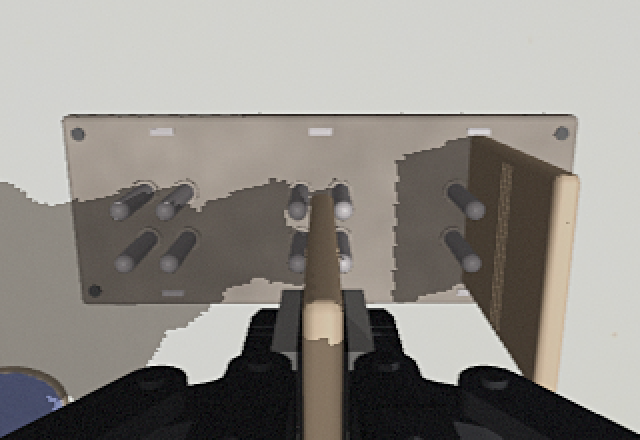

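The crop shows the tile's lower end (321,200) midway between the middle pins (298 and 343 px). It's aligned, so I'll lower it.

```bash
python3 -m inch '[0,0,0,0.015,0,0,0, 0,0,0,0.027,0,0,0, 0,0,0,0.039,0,0,0, 0,0,0,0.05,0,0,0, 0,0,0,0.057,0,0,0, 0,0,0,0.058,0,0,0, 0,0,0,0.058,0,0,0, 0,0,0,0.058,0,0,0]'; python3 go.py .5580 -.3392 .07
```

```text
clock: 5.55
position: [0.5583, -0.3392, 0.0723]
ee_rot: [[0.211, 0.977, 0.001], [0.977, -0.211, -0.001], [-0.0, 0.001, -1.0]]
contact_force: [-1.0, 1.2, 8.1]
gripper_width: 0.0069
gripper_force: 60.1
tool shift [-0.0001 -0.0003  0.0023] yaw -12.21 pos [ 0.5583 -0.3392  0.0723] zt [ 1.3e-03 -6.0e-04 -1.0e+00] F [-1.   1.2  8.1] w 0.0068632736109463105 gf 60.1138311624527 t 5.55 j [-31.  19.   9.  80.   0.  71.]
```

Seated: same TCP height as at the grasp, with 8 N from the floor. I'll release and rise.

```bash
python3 -m inch '[0.4,0,0,0,0,0,0, 0.4,0,0,0,0,0,0, 0.4,0,0,0,0,0,0, 0.4,0,0,0,0,0,0, 0.4,0,0,-0.04,0,0,0, 0.4,0,0,-0.085,0,0,0, 0.4,0,0,-0.13,0,0,0, 0.4,0,0,-0.13,0,0,0]'; 
python3 - <<'E'
from h import *
c=cap("wrist"); save(c["color"][100:320,120:440].repeat(2,0).repeat(2,1),"w4.png")
E
python3 tops.py .5578 -.339;python3 kiln.py | grep pin; python3 go.py .5151 .266 .2
```

```text
clock: 6.35
position: [0.5597, -0.34, 0.2087]
ee_rot: [[0.211, 0.977, 0.008], [0.977, -0.211, -0.005], [-0.003, 0.009, -1.0]]
contact_force: [0.8, -0.2, 0.8]
gripper_width: 0.0339
gripper_force: 0.0
505 z 0.115 rect [ 559.5 -340. ] [43.7  7.8] 77.6 px [209. 279.]
pin 363 [ 0.621  -0.3505  0.0507] [339. 193.]
pin 16 [ 0.5626 -0.3187  0.0515] [278. 176.]
pin 45 [ 0.5693 -0.3305  0.0503] [286. 185.]
pin 60 [ 0.4837 -0.3124  0.0496] [202. 186.]
pin 58 [ 0.5012 -0.3161  0.0497] [219. 186.]
pin 51 [ 0.5513 -0.3267  0.0502] [269. 185.]
pin 56 [ 0.4792 -0.3337  0.0498] [203. 206.]
pin 56 [ 0.4965 -0.3374  0.0496] [220. 206.]
pin 54 [ 0.5468 -0.3481  0.0498] [269. 206.]
pin 37 [ 0.5651 -0.352   0.0502] [287. 206.]
tool shift [ 0.5828 -0.1712  0.003 ] yaw -12.21 pos [ 0.5592 -0.3398  0.2052] zt [ 0.0053 -0.0032 -1.    ] F [-0.5  0.1 -0.6] w 0.034349624018398174 gf 0.0 t 6.4 j [-31.  19.  24.  94.   0.  71.]Traceback (most recent call last):
  File "kiln.py", line 13, in <module>
    q=T[m]; print('held tool-frame n',len(q),'x',np.percentile(q[:,0],[1,50,99]).round(4),'y',np.percentile(q[:,1],[1,10,50,90,99]).round(4),'z',q[:,2].min().round(4),q[:,2].max().round(4))
                                                 ~~~~~~~~~~~~~^^^^^^^^^^^^^^^^^^
    return _quantile_unchecked(
        a, q, axis, out, overwrite_input, method, keepdims, weights)
    return _ureduce(a,
                    func=_quantile_ureduce_func,
    ...<5 lines>...
                    overwrite_input=overwrite_input,
                    method=method)
    r = func(a, **kwargs)
    result = _quantile(arr,
                       quantiles=q,
    ...<2 lines>...
                       out=out,
                       weights=wgt)
    slices_having_nans = np.isnan(arr[-1, ...])
                                  ~~~^^^^^^^^^
IndexError: index -1 is out of bounds for axis 0 with size 0
```

View pics/w4.png

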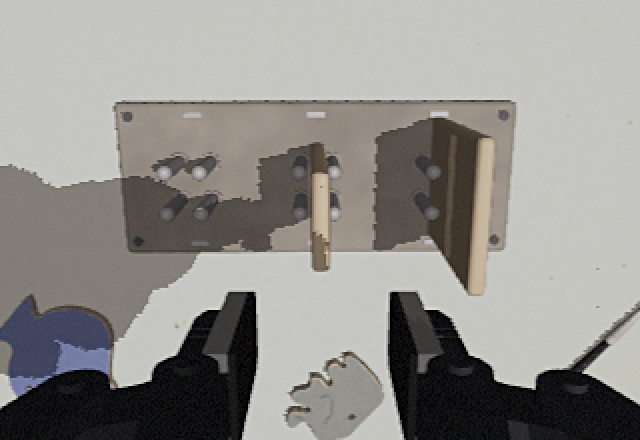

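The crop shows the narrow tile standing in the middle slot (320,205). The rear tile (470,210) and elephant (340,390) are undisturbed. Next, the wide tile.

```bash
python3 -m inch '[0.5,0.04,-0.012,0,0,0,-0.06, 0.5,0.086,-0.025,0,0,0,-0.12, 0.5,0.132,-0.039,0,0,0,-0.18, 0.5,0.178,-0.052,0,0,0,-0.24, 0.5,0.224,-0.066,0,0,0,-0.3, 0.5,0.27,-0.079,0,0,0,-0.36, 0.5,0.316,-0.093,0,0,0,-0.426, 0.5,0.362,-0.106,0,0,0,-0.426]'; python3 go.py .5151 .266 .2
```

```text
clock: 7.2
position: [0.53, 0.039, 0.2]
ee_rot: [[-0.213, 0.977, -0.002], [0.977, 0.213, -0.0], [0.0, -0.002, -1.0]]
contact_force: [2.0, -0.6, 0.0]
gripper_width: 0.0428
gripper_force: 0.0
tool shift [ 0.225   0.0339 -0.    ] yaw 12.33 pos [0.53  0.039 0.2  ] zt [-1.5e-03 -1.0e-04 -1.0e+00] F [ 2.  -0.6  0. ] w 0.04275838451244809 gf 0.0 t 7.2 j [ 4.  2.  3. 92. -0. 82.]
```

```bash
python3 -m inch '[0.5,0.045,0.007,0,0,0,0, 0.5,0.09,0.014,0,0,0,0, 0.5,0.135,0.02,0,0,0,0, 0.5,0.18,0.027,0,0,0,0, 0.5,0.22,0.033,0,0,0,0, 0.5,0.22,0.033,0,0,0,0, 0.5,0.22,0.033,0,0,0,0]'; 
python3 - <<'E'
from h import *
c=cap("wrist")
E
python3 tops.py .515 .266 ; python3 go.py .5151 .266 .069
```

```text
clock: 7.9
position: [0.5161, 0.2598, 0.1998]
ee_rot: [[-0.213, 0.977, -0.002], [0.977, 0.213, -0.001], [-0.001, -0.002, -1.0]]
contact_force: [0.1, -0.6, 0.9]
gripper_width: 0.0423
gripper_force: 0.0
827 z 0.1146 rect [514.6 266.3] [ 7.6 68.7] 12.5 px [204. 282.]
tool shift [0.0073 0.0005 0.1311] yaw 12.24 pos [0.5163 0.2589 0.2001] zt [-0.0016 -0.0011 -1.    ] F [-0.  -0.8 -0.3] w 0.042591641695989176 gf 0.0 t 7.95 j [ 27.   8.  10.  92.  -0. 104.]
```

```bash
python3 -m inch '[0.5,0.0075,0,0.04,0,0,0, 0.5,0.0075,0,0.085,0,0,0, 0.5,0.0075,0,0.12,0,0,0, 0.5,0.0075,0,0.131,0,0,0, 0.5,0.0075,0,0.131,0,0,0, 0,0.0075,0,0.131,0,0,0, 0,0.0075,0,0.131,0,0,0, 0,0.0075,0,0.131,0,0,0]' && python3 -m inch '[0,0,0,0,0,0,0, 0,0,0,0,0,0,0, 0,0,0,-0.02,0,0,0, 0,0,0,-0.06,0,0,0, 0,0,0,-0.1,0,0,0, 0,0,0,-0.131,0,0,0, 0,0,0,-0.131,0,0,0, 0,0,0,-0.131,0,0,0]'; python3 go.py .4895 -.3252 .2
```

```text
clock: 8.75
position: [0.5161, 0.2669, 0.0726]
ee_rot: [[-0.211, 0.977, 0.003], [0.977, 0.211, 0.001], [0.001, 0.003, -1.0]]
contact_force: [0.7, -1.3, 6.2]
gripper_width: 0.0071
gripper_force: 59.4
clock: 9.55
position: [0.5156, 0.2668, 0.2023]
ee_rot: [[-0.211, 0.977, 0.002], [0.977, 0.211, 0.001], [0.001, 0.002, -1.0]]
contact_force: [-0.8, -0.5, -2.6]
gripper_width: 0.0073
gripper_force: 59.3
tool shift [-0.5731 -0.1507  0.0017] yaw 12.21 pos [0.5156 0.2668 0.2023] zt [ 1.9e-03  9.0e-04 -1.0e+00] F [-0.8 -0.5 -2.6] w 0.007272968173202151 gf 59.32469844818115 t 9.55 j [ 27.   9.  11.  92.  -0. 105.]
```

```bash
python3 -m inch '[0,-0.04,-0.011,0,0,0,0.06, 0,-0.085,-0.022,0,0,0,0.12, 0,-0.13,-0.034,0,0,0,0.18, 0,-0.176,-0.046,0,0,0,0.24, 0,-0.222,-0.058,0,0,0,0.3, 0,-0.268,-0.07,0,0,0,0.36, 0,-0.314,-0.083,0,0,0,0.426, 0,-0.36,-0.095,0,0,0,0.426]'; python3 go.py .4895 -.3252 .2
```

```text
clock: 10.35
position: [0.4974, -0.1072, 0.1999]
ee_rot: [[0.213, 0.977, -0.002], [0.977, -0.213, 0.0], [0.0, -0.002, -1.0]]
contact_force: [1.9, 0.2, -0.7]
gripper_width: 0.0072
gripper_force: 59.3
tool shift [-2.147e-01  3.890e-02 -2.000e-04] yaw -12.32 pos [ 0.4974 -0.1072  0.1999] zt [-1.7e-03  4.0e-04 -1.0e+00] F [ 1.9  0.2 -0.7] w 0.007162771414592748 gf 59.26612615585327 t 10.35 j [-12.  -1.   0.  92.   0.  90.]
```

```bash
python3 -m inch '[0,-0.045,0.008,0,0,0,0, 0,-0.09,0.016,0,0,0,0, 0,-0.135,0.024,0,0,0,0, 0,-0.18,0.032,0,0,0,0, 0,-0.213,0.038,0,0,0,0, 0,-0.213,0.038,0,0,0,0, 0,-0.213,0.038,0,0,0,0, 0,-0.213,0.038,0,0,0,0]'; 
python3 - <<'E'
from h import *
c=cap("wrist"); save(c["color"][100:320,120:440].repeat(2,0).repeat(2,1),"w5.png")
E
sed -i 's/<.03)&(T\[...,2\]>.008/<.045)\&(T[...,2]>.008/' kiln.py
python3 kiln.py; python3 go.py .4895 -.3252 .13
```

```text
clock: 11.15
position: [0.4904, -0.3207, 0.2005]
ee_rot: [[0.211, 0.978, -0.001], [0.978, -0.211, 0.001], [0.001, -0.001, -1.0]]
contact_force: [-0.0, -0.4, -0.9]
gripper_width: 0.0074
gripper_force: 59.3
base ((557.3490600585938, -339.69366455078125), (88.73358154296875, 229.72775268554688), 78.0416030883789)
pin 673 [ 0.6215 -0.3504  0.051 ] [413. 199.]
pin 300 [ 0.5524 -0.3365  0.0506] [344. 200.]
pin 39 [ 0.482  -0.3118  0.0506] [271. 192.]
pin 46 [ 0.5008 -0.3157  0.0504] [290. 191.]
pin 18 [ 0.4762 -0.3326  0.0491] [270. 212.]
pin 24 [ 0.4977 -0.3372  0.0497] [291. 212.]
held tool-frame n 181 x [0.0315 0.0335 0.0339] y [-0.0043 -0.0034 -0.0005  0.0026  0.0034] z 0.0082 0.0589
0.01 [ 0.0334 -0.0004  0.0128] [-0.0042  0.0032]
0.03 [ 0.0333 -0.0005  0.0295] [-0.0042  0.0031]
0.05 [ 0.0334 -0.0003  0.0493] [-0.0039  0.0033]
tool shift [-0.0048  0.      0.0709] yaw -12.14 pos [ 0.4905 -0.3205  0.2009] zt [-5.e-04  6.e-04 -1.e+00] F [ 0.2 -1.1 -1.5] w 0.007209991832042839 gf 59.34999167919159 t 11.2 j [-33.   9.  12.  92.   0.  69.]
```

View pics/w5.png

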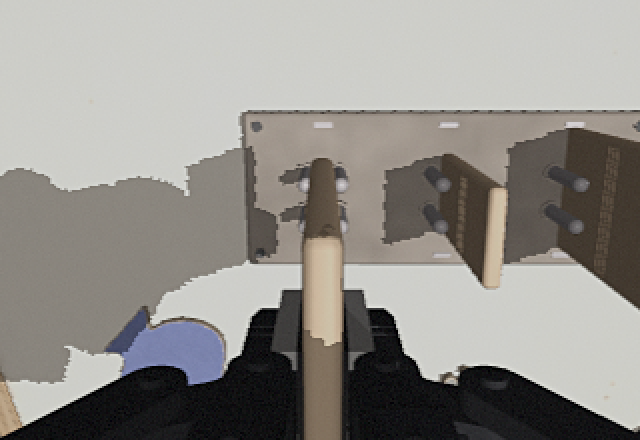

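The crop shows the wide tile above the front slot, with its lower end (321,165) between the front pins (303 and 342 px). The narrow tile stands in the middle slot (470,220). Lowering to hover height.

```bash
python3 -m inch '[0,-0.0035,0.0005,0.02,0,0,0, 0,-0.0035,0.0005,0.04,0,0,0, 0,-0.0035,0.0005,0.06,0,0,0, 0,-0.0035,0.0005,0.07,0,0,0, 0,-0.0035,0.0005,0.076,0,0,0, 0,-0.0035,0.0005,0.076,0,0,0, 0,-0.0035,0.0005,0.076,0,0,0, 0,-0.0035,0.0005,0.076,0,0,0]'; 
python3 - <<'E'
from h import *
c=cap("wrist"); save(c["color"][100:320,120:440].repeat(2,0).repeat(2,1),"w6.png")
E
python3 kiln.py; python3 go.py .4895 -.3252 .1235
```

```text
clock: 12.0
position: [0.4907, -0.3254, 0.1263]
ee_rot: [[0.211, 0.977, 0.001], [0.977, -0.211, -0.001], [-0.001, 0.001, -1.0]]
contact_force: [-0.4, 0.8, -1.8]
gripper_width: 0.0073
gripper_force: 59.3
base ((557.311279296875, -339.8915710449219), (89.67131805419922, 229.6661376953125), 77.85379028320312)
pin 1478 [ 0.6218 -0.35    0.0511] [454. 214.]
pin 615 [ 0.5526 -0.3363  0.0509] [362. 216.]
pin 98 [ 0.4829 -0.3121  0.0502] [267. 204.]
pin 65 [ 0.5016 -0.316   0.0502] [292. 204.]
pin 73 [ 0.4776 -0.3329  0.0498] [266. 231.]
pin 37 [ 0.4979 -0.3378  0.0497] [293. 231.]
held tool-frame n 182 x [0.0316 0.0338 0.0341] y [-0.0042 -0.0034 -0.0004  0.0028  0.0036] z 0.0081 0.0576
0.01 [ 0.0335 -0.0003  0.0126] [-0.0041  0.0034]
0.03 [ 0.0336 -0.0003  0.0295] [-0.004   0.0033]
0.05 [ 0.0335 -0.0002  0.0493] [-0.0039  0.0035]
tool shift [-0.0001 -0.0011  0.0027] yaw -12.2 pos [ 0.4906 -0.3254  0.1262] zt [ 1.1e-03 -8.0e-04 -1.0e+00] F [ 0.5  1.3 -0.6] w 0.007794371323832772 gf 59.27900791168213 t 12.05 j [-34.   9.   3.  84.  -0.  69.]
```

View pics/w6.png

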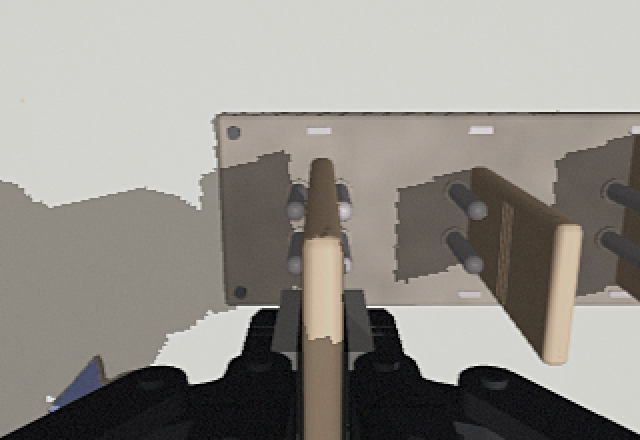

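Centred and square (tile end at 321 px, pins at 297 and 345), with the lower edge about 14-16 mm above the tips. I'll lower it 4 mm, settle and hand in.

```bash
python3 -m inch '[0,0.001,-0.0005,0.002,0,0,0, 0,0.001,-0.0005,0.004,0,0,0, 0,0.001,-0.0005,0.004,0,0,0, 0,0.001,-0.0005,0.004,0,0,0, 0,0.001,-0.0005,0.004,0,0,0, 0,0.001,-0.0005,0.004,0,0,0, 0,0.001,-0.0005,0.004,0,0,0, 0,0.001,-0.0005,0.004,0,0,0]'; python3 -c "
from plant import r
print(r.finish_job())"
```

```text
clock: 12.85
position: [0.49, -0.3241, 0.1213]
ee_rot: [[0.211, 0.977, -0.0], [0.977, -0.211, -0.0], [-0.0, -0.0, -1.0]]
contact_force: [0.2, 0.8, -1.9]
gripper_width: 0.0072
gripper_force: 59.3
the job is handed in; nothing more can be done
None
```

I handed the job in after 12.85 s. The narrow tile stands released in the middle slot, and the arm is holding the wide tile upright about 1 cm above the front pin tips, centred and square; the last images showed the rear tile in place and nothing else moved, but the hand-in returned no verdict.

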